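# Find the heavy canister by feel and load it under the sliding cover

## Task

One of the four identical canisters on the tray holds the steel check block and is clearly heavier than the rest: find it by feel and set it down gently, upright and centred, on the blue pad in the sampler's loading well, then slide the well's cover fully shut. Leave the other three canisters standing on the tray where they were, let no canister tip over, and do not disturb the bottle, beaker and wrench.

Things in the scene. Friction and masses are not known exactly. Their poses are not given: they have to be found in the camera images.
- module: white bench-top sampler module, fixed, 400 mm deep (x), 340 mm wide (y), 130 mm high. Origin: centre of its underside. A square loading well, 140 x 140 mm and 82 mm deep, is open in its top, centred at x -70, y -80 mm of this frame, its sides along the module's x and y
- pad: blue square pad 70 x 70 mm, 3 mm thick, raised in the middle of the well's floor, fixed to the module. Origin: centre of its underside, on the well floor
- pad_top (a point): centre of the pad's top face, where the canister stands; 79 mm below the module's top face. Axes as the module's
- cover (a joint): position of the clear sliding cover (grey frame, 160 x 160 x 6 mm, 3 to 9 mm above the module's top face) in m along the module's +y: 0 = fully shut over the well against its stop, 0.15 = fully open against the other stop, the well then wholly uncovered. Starts shut or part open; about 1.5 N of friction; stays where left
- cover_handle (a point): centre of the top edge of the cover's handle: a black upright bar in the middle of the cover, 60 mm along the module's x, 12 mm thick along its y, standing 34 mm above the cover's top face. Moves with the cover; axes as the module's
- tray: black carry tray, fixed, 260 x 260 mm, floor 4 mm thick, rim 12 mm high. Origin: centre of its underside. The canisters stand on it in two rows of two about 130 mm apart
- canister_a: square canister 50 x 50 mm, 72 mm tall, grey plastic with orange lid (top 12 mm), loose on the tray. Origin: centre of its underside; z up, x and y square to its sides. A loose block rattles inside. All four look alike: the one with the steel block weighs 0.44 to 0.53 kg in all, the others 0.13 to 0.27 kg; which is which changes each time
- canister_b: square canister 50 x 50 mm, 72 mm tall, grey plastic with orange lid (top 12 mm), loose on the tray. Origin: centre of its underside; z up, x and y square to its sides. A loose block rattles inside. All four look alike: the one with the steel block weighs 0.44 to 0.53 kg in all, the others 0.13 to 0.27 kg; which is which changes each time
- canister_c: square canister 50 x 50 mm, 72 mm tall, grey plastic with orange lid (top 12 mm), loose on the tray. Origin: centre of its underside; z up, x and y square to its sides. A loose block rattles inside. All four look alike: the one with the steel block weighs 0.44 to 0.53 kg in all, the others 0.13 to 0.27 kg; which is which changes each time
- canister_d: square canister 50 x 50 mm, 72 mm tall, grey plastic with orange lid (top 12 mm), loose on the tray. Origin: centre of its underside; z up, x and y square to its sides. A loose block rattles inside. All four look alike: the one with the steel block weighs 0.44 to 0.53 kg in all, the others 0.13 to 0.27 kg; which is which changes each time
- bottle: bystander: capped amber bottle, 60 mm across, 130 mm tall, on the bench. Origin: centre of its underside
- beaker: bystander: open glass beaker, 66 mm across, 80 mm tall, on the bench. Origin: centre of its underside
- wrench: bystander: steel wrench 160 mm long lying on the bench along its own x. Origin: under its middle

How it is judged:
By the outcome, as a careful person would: the job done as asked, in the order asked, and still so for the second after the job is handed in, with the robot touching nothing.
It also fails if it takes over 72 s, if anything falls off the work surface, if the arm or the gripper's body presses on something with over 40 N, if the wrist force passes 120 N, or if a joint passes its speed limit or range.

## Robot

A 6-joint arm with a two-finger parallel gripper is mounted at the origin on the work surface. World frame = base frame: x ahead of the robot, y to its left, z up, the work surface at z = 0. Lengths are in m, angles in degrees, forces in N, time in s.
With the tool pointing down it reaches from about 0.35 to 0.775 m from the base axis. Payload 7.3 kg.
Tool frame: the origin (TCP) lies midway between the tips of the shut fingers; the grasp point (between the pads) lies 19 mm behind it; y points along the fingers, x is the direction in which the jaws open and shut, and the axes are right-handed (so a half turn about y gives the same grasp; the last joint's range is limited). The gripper opens to 92 mm and grips with 3 to 60 N. Pads are 19 mm wide; open, the fingers measure 130 mm over their backs; the gripper's body (75 mm by 190 mm) begins 47 mm behind the grasp point.
Start: joints at [-83.079, 19.595, 87.324, -0, 73.075, -8.365], TCP at [0.138, -0.506, 0.227] pointing down, gripper open.
Joint ranges: [-145.02, 145.02], [-44.19, 115.74], [2.07, 154.8], [-57.11, 237.11], [16.16, 152.29], [-177.93, 177.93]. Speed limits (degrees/s): [147.25, 147.25, 180, 180, 180, 180].

## Interface

Orientations are given as a 3x3 rotation matrix whose columns are the frame's x, y, z axes.
In Python, from bench import manip, imaging, ticket gives the robot as it stands.
- The arm moves only by the tool drive_tool, never from a script. Its argument "series" is a list of rows, each a list of 7 numbers: the shift along the tool's x, y, z normalised to -1 to 1, where 1 is 25 cm, then the turn, a rotation vector about the tool's x, y, z normalised to -1 to 1, where 1 is pi/2 rad, then the opening, from -1 (shut) to 1 (fully open). In form: [[x, y, z, ax, ay, az, hand], ...]. A call has exactly 8 rows; each row is the pose to reach, as a shift and turn from the pose commanded when the call began, along the tool's axes at that moment; what a row does not reach only later rows make up. A row lasts 1/8 s, in which the tool goes at most 62.5 mm and 10.7 degrees, less where a joint would pass 70% of its speed; a pose out of reach is approached as far as the arm can. A call with a number of a shift or a turn outside -1 to 1 is refused whole. A call with a gripper value outside its range is refused whole. The fingers move at their own pace and stop on an object; "newtons" is the grip in N (left out, the last holds). Time passes only in rows, so rows that repeat a pose let the fingers close, or fill a call up. It gives the time, the measured TCP pose, the force and the opening at its end, in the units of the state.
- manip.state(): the state, without advancing time (a new reading comes with each control period).
- imaging.snapshot(name): name is "scene" or "top" or "wrist"; returns a dict with "image" (420x560x3 uint8, red, green, blue), "fx", "fy", "cx", "cy" (pixels), "k1" (the pictures are not rectified: a ray, as slopes to the right and down, at radius r is drawn at 1 + k1 r^2 times it, then the intrinsics apply), "pose" (4x4, takes a point from camera to world coordinates). Camera axes: x right, y down, z forward; pixel columns grow to the right and rows downward; lengths in m; the calibration is good to about 2 mm. A picture is of the moment at which its call begins. There is no depth.
- ticket.close_job(): hands the job in, once; it reports no verdict.
The state is a dict: "time_s": time; "joint_positions": joint angles; "joint_velocities": joint speeds; "tau": joint torques, N m; "position": TCP position; "tool_rot": TCP orientation; "ft_force": force on the tool from outside, world axes, zero at the start; "moment": the same for the moment, N m; "grip_width": opening from 0.0 (shut) to 1.0 (fully open).
Only numpy, scipy, OpenCV 4.12 (cv2) and the standard library are available. Lean on these libraries where they do the work, as an engineer would, in place of code of your own. Each camera call takes 0.05 s, during which the arm holds its last target.

## Working session

There is one attempt and no reset: what is moved stays moved. The work goes in short steps, Python scripts to look and compute and a tool call to move; the robot and the scene stay as the last step left them, time stands still between calls to the robot, and variables do not carry over. Pictures are saved under pics/ and viewed, and the job is handed in when it is done.

Besides the shell and the picture viewer there is one more tool, called after "Emit:" by a JSON object that holds its "name" and its "arguments", one argument or row to a line. drive_tool: Moves the arm, as the interface text tells. Scaled input: -1 to 1 covers 25 cm each way for a shift and pi/2 rad each way for a turn. Its arguments: {"type":"object","properties":{"series":{"type":"array"},"newtons":{"type":"number"}},"required":["series"]}

```bash
ls; mkdir -p pics
python3 - <<'E'
from bench import manip, imaging
import cv2, json, numpy as np
for n in ("scene","top","wrist"):
    s=imaging.snapshot(n)
    cv2.imwrite(f"pics/{n}0.png",cv2.cvtColor(s["image"],cv2.COLOR_RGB2BGR))
    print(n,{k:s[k] for k in("fx","fy","cx","cy","k1")});print(np.round(s["pose"],4).tolist())
print(manip.state())
E
```

```text
pics
scene {'fx': 523.8600223961356, 'fy': 523.8600223961356, 'cx': 275.5226272399928, 'cy': 208.22299746845283, 'k1': -0.14996697370770273}
[[0.7197, 0.5009, -0.4808, 1.0452], [0.6943, -0.515, 0.5027, -0.5132], [0.0042, -0.6956, -0.7184, 0.8695], [0.0, 0.0, 0.0, 1.0]]
top {'fx': 475.3187224121131, 'fy': 475.3187224121131, 'cx': 280.11745386280325, 'cy': 204.5916662225479, 'k1': -0.019205574028700975}
[[-0.0034, -0.9808, 0.1948, 0.3096], [-0.9999, 0.0005, -0.0153, 0.0091], [0.0149, -0.1948, -0.9807, 1.1987], [0.0, 0.0, 0.0, 1.0]]
wrist {'fx': 348.7961433538895, 'fy': 348.7961433538895, 'cx': 279.76790856653815, 'cy': 215.86681877833846, 'k1': 0.02805132426027914}
[[0.2637, -0.9248, -0.2742, 0.2109], [-0.9646, -0.2532, -0.0738, -0.4859], [-0.0012, 0.284, -0.9588, 0.3838], [0.0, 0.0, 0.0, 1.0]]
{'time_s': 0.15, 'joint_positions': array([-8.30799239e+01,  1.96273878e+01,  8.73624314e+01,  1.59662331e-05,
        7.30742631e+01, -8.36518209e+00]), 'joint_velocities': array([-0.05232237, -0.1415779 , -0.23217268, -0.07647294, -0.06605446,
        0.02723706]), 'tau': array([ 9.04670596e-04, -4.31468725e+01, -2.44353765e+01,  7.17723649e-02,
        5.37831348e-02, -8.69834457e-05]), 'position': array([ 0.13838994, -0.50613662,  0.22621708]), 'tool_rot': array([[ 2.63624714e-01, -1.34490916e-04,  9.64625312e-01],
       [-9.64624687e-01,  1.11033004e-03,  2.63624698e-01],
       [-1.10650758e-03, -9.99999375e-01,  1.62977180e-04]]), 'ft_force': array([-0.30272082, -0.58848294,  0.35632797]), 'moment': array([0.04488738, 0.02547838, 0.00703481]), 'grip_width': 1.0013661984690758}
```

View pics/scene0.png

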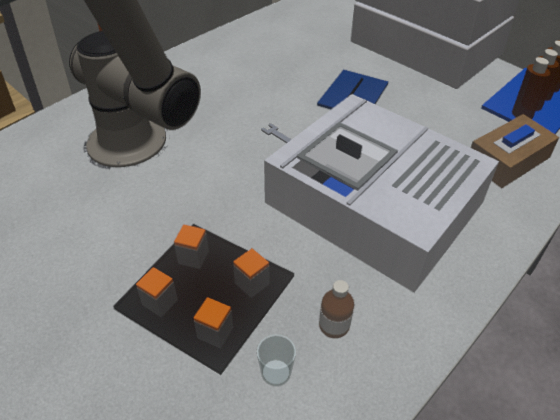

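View pics/top0.png

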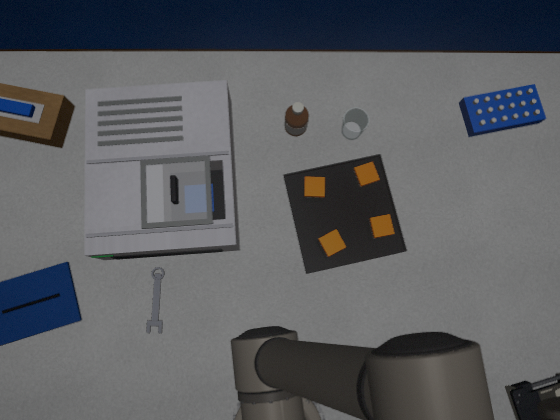

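View pics/wrist0.png

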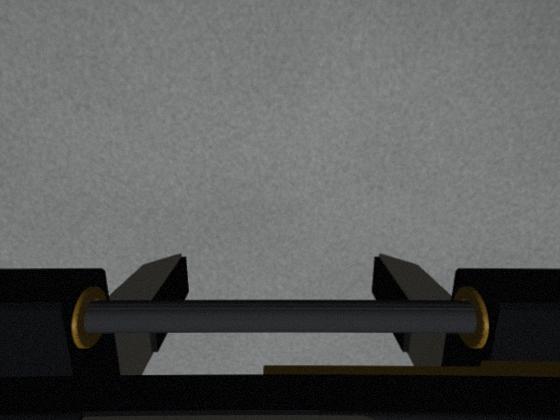

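```bash
cat > h.py <<'E'
import numpy as np, cv2
from bench import manip, imaging
def snap(n,out=None):
    s=imaging.snapshot(n)
    if out: cv2.imwrite("pics/"+out,cv2.cvtColor(s["image"],cv2.COLOR_RGB2BGR))
    return s
def K(s): return np.array([[s["fx"],0,s["cx"]],[0,s["fy"],s["cy"]],[0,0,1]]),np.array([s["k1"],0,0,0,0.])
def proj(s,P):
    T=np.linalg.inv(s["pose"]); k,d=K(s)
    return cv2.projectPoints(np.array(P,float).reshape(-1,3),cv2.Rodrigues(T[:3,:3])[0],T[:3,3],k,d)[0][:,0]
def toplane(s,uv,z):
    k,d=K(s); uv=np.array(uv,float).reshape(-1,1,2)
    n=cv2.undistortPoints(uv,k,d)[:,0]
    r=np.c_[n,np.ones(len(n))]@s["pose"][:3,:3].T; o=s["pose"][:3,3]
    z=np.broadcast_to(z,len(n))
    return o+r*((z-o[2])/r[:,2])[:,None]
def crop(s,x0,y0,x1,y1,f,out):
    im=cv2.cvtColor(s["image"],cv2.COLOR_RGB2BGR)[y0:y1,x0:x1]
    cv2.imwrite("pics/"+out,cv2.resize(im,None,fx=f,fy=f,interpolation=cv2.INTER_CUBIC))
E
python3 - <<'E'
from h import *
import pickle
s=snap("top"); pickle.dump(s,open("top0.pkl","wb"))
crop(s,80,75,245,265,3.1,"t_mod.png")
crop(s,275,145,415,280,4.4,"t_tray.png")
im=cv2.cvtColor(s["image"],cv2.COLOR_RGB2BGR)
hsv=cv2.cvtColor(im,cv2.COLOR_BGR2HSV)
m=((hsv[...,0]<20)&(hsv[...,1]>170)&(hsv[...,2]>140)).astype(np.uint8)
m[:,:280]=0
n,l,st,c=cv2.connectedComponentsWithStats(m)
for i in range(1,n):
    if st[i,4]<50: continue
    pts=np.argwhere(l==i)[:,::-1]
    print(st[i],c[i])
    w=toplane(s,pts,0.076)[:,:2]*1000
    r=cv2.minAreaRect(w.astype(np.float32)); print(" rect",np.round(r[0],1),np.round(r[1],1),round(r[2],1),"mean",w.mean(0).round(1))
E
```

```text
(no output)
```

View pics/t_mod.png

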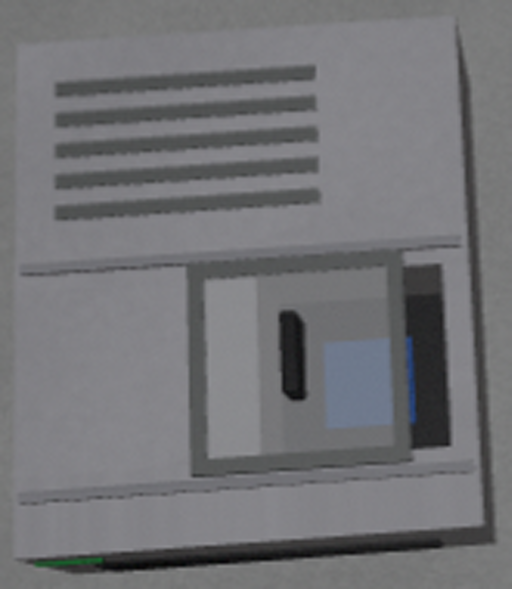

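View pics/t_tray.png

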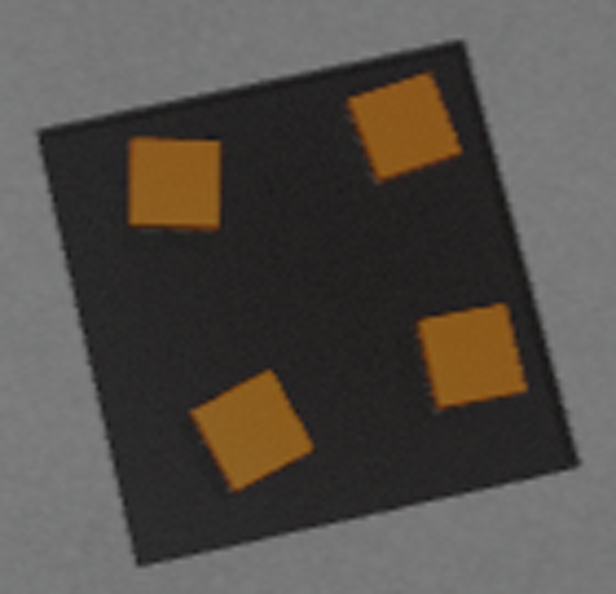

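Run:
```python
from h import *
import pickle
s=pickle.load(open("top0.pkl","rb"))
im=cv2.cvtColor(s["image"],cv2.COLOR_RGB2BGR)
hsv=cv2.cvtColor(im,cv2.COLOR_BGR2HSV)
m=((hsv[...,0]<25)&(hsv[...,1]>150)&(hsv[...,2]>90)).astype(np.uint8)
m[:,:280]=0; m[:150]=0
n,l,st,c=cv2.connectedComponentsWithStats(m)
for i in range(1,n):
    if st[i,4]<50: continue
    pts=np.argwhere(l==i)[:,::-1]
    w=toplane(s,pts,0.074)[:,:2]*1000
    r=cv2.minAreaRect(w.astype(np.float32)); print(c[i].round(1)," rect",np.round(r[0],1),np.round(r[1],1),round(r[2],1),"mean",w.mean(0).round(1))
q=lambda a:np.array(a)/3.1+[80,75]
def rep(name,a,z):
    w=toplane(s,q(a),z)[:,:2]*1000; print(name,w.round(1).tolist(), 'lens',np.linalg.norm(w-np.roll(w,-1,0),axis=1).round(1),'c',w.mean(0).round(1))
    e=w-np.roll(w,-1,0); print(np.degrees(np.arctan2(e[:,1],e[:,0])).round(1))
rep("module",[(18,45),(455,17),(483,527),(18,558)],.130)
rep("cover",[(188,263),(402,250),(411,460),(193,476)],.139)
rep("wellR",[(441,264),(450,445)],.13)
q=lambda a:np.array(a)/4.4+[275,145]
rep("tray",[(38,130),(465,40),(580,465),(137,566)],.012)
```

```text
[366.4 173.2]  rect [ 611.5 -220.4] [49.  50.8] 18.8 mean [ 611.3 -220.3]
[314.1 186.1]  rect [579.1 -91. ] [48.9 49.7] 88.8 mean [578.8 -91.2]
[381.7 225.4]  rect [ 482.1 -252.2] [49.5 50.8] 10.7 mean [ 481.9 -252.3]
[331.9 242.3]  rect [ 441.5 -131.2] [49.8 50.5] 26.4 mean [ 441.5 -131.2]
module [[804.1, 458.7], [827.8, 120.4], [429.1, 92.6], [407.0, 428.1]] lens [339.1 399.7 336.2 398.3] c [617. 275.]
[  94.     4.   -86.2 -175.6]
cover [[625.6, 314.6], [635.8, 155.5], [477.0, 144.9], [465.4, 302.3]] lens [159.4 159.1 157.9 160.7] c [550.9 229.3]
[  93.6    3.8  -85.8 -175.6]
wellR [[627.6, 127.1], [489.5, 117.7]] lens [138.4 138.4] c [558.6 122.4]
[   3.9 -176.1]
tray [[624.3, -18.7], [679.6, -272.5], [427.1, -327.2], [370.9, -73.2]] lens [259.8 258.4 260.1 259.2] c [ 525.5 -172.9]
[ 102.3   12.2  -77.5 -167.9]
```

```bash
cat >> h.py <<'E'
from scipy.spatial.transform import Rotation as Ro
def plan(*targets):
    """targets (x,y,z mm, psi deg) -> normalised tool-frame rows from the measured pose"""
    st=manip.state(); R=st["tool_rot"]; p=st["position"]
    for t in targets:
        a=np.radians(t[3]); x=np.array([np.cos(a),np.sin(a),0]); y=np.array([0,0,-1.])
        Rt=np.c_[x,y,np.cross(x,y)]
        d=R.T@(np.array(t[:3])/1000-p)/.25
        r=Ro.from_matrix(R.T@Rt).as_rotvec()/(np.pi/2)
        print(t,np.r_[d,r].round(4).tolist())
    f=st["ft_force"]; print("t",round(st["time_s"],2),"p",(p*1000).round(1),"psi",np.degrees(np.arctan2(R[1,0],R[0,0])).round(2),"F",f.round(2),"w",round(st["grip_width"],3))
E
python3 - <<'E'
from h import *
plan((300,-370,200,-77),(370,-340,180,-79.3),(482,-252,130,-79.3))
E
```

```text
(300, -370, 200, -77) [-0.3549, 0.1057, 0.7672, -0.0001, 0.0254, -0.0006]
(370, -340, 180, -79.3) [-0.3968, 0.1857, 1.0689, -0.0001, 0.051, -0.0006]
(482, -252, 130, -79.3) [-0.618, 0.386, 1.5938, -0.0001, 0.051, -0.0006]
t 0.2 p [ 138.4 -506.2  226.3] psi -74.71 F [-0.16  0.22  0.03] w 0.998
```

Emit:
{"name": "drive_tool", "arguments": {
  "series": [
    [-0.08,0.03,0.2,0,0.01,0,0.52],
    [-0.18,0.06,0.4,0,0.03,0,0.52],
    [-0.26,0.08,0.6,0,0.05,0,0.52],
    [-0.36,0.12,0.8,0,0.05,0,0.52],
    [-0.42,0.16,0.98,0,0.05,0,0.52],
    [-0.45,0.2,0.98,0,0.05,0,0.52],
    [-0.46,0.24,0.98,0,0.05,0,0.52],
    [-0.46,0.24,0.98,0,0.05,0,0.52]
  ],
  "newtons": 15
}}

```text
time_s: 1.2
position: [0.3433, -0.3311, 0.166]
tool_rot: [[0.186, -0.001, 0.983], [-0.983, 0.001, 0.186], [-0.001, -1.0, -0.001]]
ft_force: [-0.5, -0.1, 0.5]
grip_width: 0.763
```

Run:
```python
from h import *
plan((482,-252,110,-79.3),(482,-252,39,-79.3))
```

```text
(482, -252, 110, -79.3) [-0.2076, 0.2236, 0.6041, 0.0006, 0.0001, -0.0009]
(482, -252, 39, -79.3) [-0.2072, 0.5076, 0.6044, 0.0006, 0.0001, -0.0009]
t 1.2 p [ 343.3 -331.1  166. ] psi -79.29 F [-0.52 -0.13  0.46] w 0.763
```

Emit:
{"name": "drive_tool", "arguments": {
  "series": [
    [-0.06,0.05,0.17,0,0,0,0.52],
    [-0.12,0.1,0.35,0,0,0,0.52],
    [-0.18,0.15,0.52,0,0,0,0.52],
    [-0.207,0.2,0.604,0,0,0,0.52],
    [-0.207,0.224,0.604,0,0,0,0.52],
    [-0.207,0.224,0.604,0,0,0,0.52],
    [-0.207,0.224,0.604,0,0,0,0.52],
    [-0.207,0.224,0.604,0,0,0,0.52]
  ]
}}

```text
time_s: 2.2
position: [0.4828, -0.2526, 0.1113]
tool_rot: [[0.186, 0.001, 0.983], [-0.983, -0.001, 0.186], [0.001, -1.0, 0.001]]
ft_force: [-0.0, 0.0, 0.5]
grip_width: 0.759
```

Run:
```python
from h import *
snap("wrist","w1.png");snap("top","t1.png")
plan((482,-252,39,-79.3))
```

```text
(482, -252, 39, -79.3) [-0.0021, 0.2887, -0.0035, -0.0003, 0.0005, 0.0004]
t 2.3 p [ 482.9 -252.3  111.2] psi -79.26 F [-0.3   0.34 -0.35] w 0.758
```

View pics/w1.png

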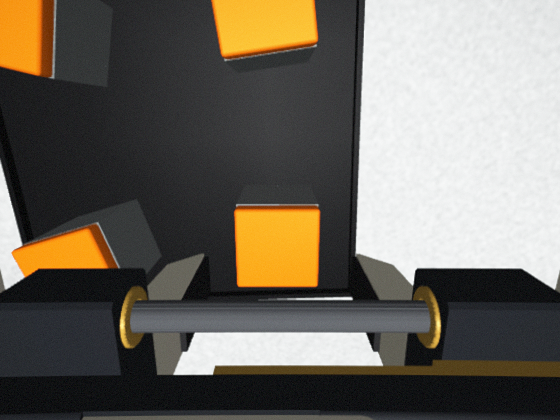

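Emit:
{"name": "drive_tool", "arguments": {
  "series": [
    [-0.002,0.07,-0.003,0,0,0,0.52],
    [-0.002,0.15,-0.003,0,0,0,0.52],
    [-0.002,0.23,-0.003,0,0,0,0.52],
    [-0.002,0.288,-0.003,0,0,0,0.52],
    [-0.002,0.288,-0.003,0,0,0,0.4],
    [-0.002,0.288,-0.003,0,0,0,0.2],
    [-0.002,0.288,-0.003,0,0,0,-0.2],
    [-0.002,0.288,-0.003,0,0,0,-0.2]
  ]
}}

```text
time_s: 3.3
position: [0.4827, -0.2517, 0.0395]
tool_rot: [[0.187, 0.001, 0.982], [-0.982, -0.001, 0.187], [0.001, -1.0, 0.001]]
ft_force: [0.6, 0.4, 3.1]
grip_width: 0.544
```

Run:
```python
from h import *
plan((482,-252,39,-79.3))
```

```text
(482, -252, 39, -79.3) [0.0006, 0.0021, -0.0029, -0.0007, 0.001, 0.0007]
t 3.3 p [ 482.7 -251.7   39.5] psi -79.21 F [0.58 0.39 3.08] w 0.544
```

Emit:
{"name": "drive_tool", "arguments": {
  "series": [
    [0,-0.03,0,0,0,0,-0.2],
    [0,-0.07,0,0,0,0,-0.2],
    [0,-0.1,0,0,0,0,-0.2],
    [0,-0.12,0,0,0,0,-0.2],
    [0,-0.12,0,0,0,0,-0.2],
    [0,-0.12,0,0,0,0,-0.2],
    [0,-0.12,0,0,0,0,-0.2],
    [0,-0.12,0,0,0,0,-0.2]
  ]
}}

```text
time_s: 4.3
position: [0.4821, -0.2514, 0.0685]
tool_rot: [[0.187, -0.0, 0.982], [-0.982, 0.0, 0.187], [-0.0, -1.0, -0.0]]
ft_force: [0.2, -0.2, -1.7]
grip_width: 0.543
```

```bash
cat >> h.py <<'E'
def weigh(n=5):
    a=[]
    for i in range(n):
        st=manip.state(); a.append(st["ft_force"][2]); snap("wrist","weigh.png")
    print("Fz",np.round(a,2),"mean",np.mean(a).round(2))
E
python3 - <<'E'
from h import *
weigh(); plan((482,-252,39.5,-79.3))
E
```

```text
Fz [-1.69 -2.77 -1.29 -1.93 -1.71] mean -1.88
(482, -252, 39.5, -79.3) [0.0018, 0.1167, -0.0014, 0.0, 0.0009, 0.0]
t 4.55 p [ 482.3 -251.5   68.7] psi -79.22 F [ 0.08 -0.14 -2.48] w 0.546
```

View pics/weigh.png

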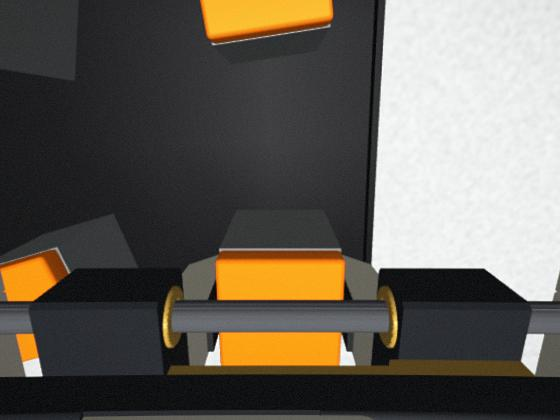

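Emit:
{"name": "drive_tool", "arguments": {
  "series": [
    [0,0.04,0,0,0,0,-0.2],
    [0,0.08,0,0,0,0,-0.2],
    [0,0.105,0,0,0,0,-0.2],
    [0,0.117,0,0,0,0,-0.2],
    [0,0.118,0,0,0,0,-0.2],
    [0,0.118,0,0,0,0,0.52],
    [0,0.118,0,0,0,0,0.52],
    [0,0,0,0,0,0,0.52]
  ]
}}

```text
time_s: 5.55
position: [0.4812, -0.2507, 0.0673]
tool_rot: [[0.187, -0.003, 0.982], [-0.982, 0.002, 0.187], [-0.003, -1.0, -0.003]]
ft_force: [-0.5, 0.4, 0.2]
grip_width: 0.753
```

Run:
```python
from h import *
snap("top","t2.png")
plan((482,-252,105,-79.3),(441.3,-131,105,-63.6),(441.3,-131,39,-63.6))
```

```text
(482, -252, 105, -79.3) [-0.0023, -0.1317, -0.0058, -0.0017, 0.001, 0.0019]
(441.3, -131, 105, -63.6) [-0.5083, -0.1334, -0.0751, -0.0015, -0.1734, 0.0021]
(441.3, -131, 39, -63.6) [-0.509, 0.1306, -0.0758, -0.0015, -0.1734, 0.0021]
t 5.6 p [ 483.6 -252.4   72.1] psi -79.21 F [ 1.24 -0.68  3.38] w 0.752
```

Emit:
{"name": "drive_tool", "arguments": {
  "series": [
    [0,-0.15,0,0,0,0,0.52],
    [-0.1,-0.15,-0.02,0,-0.04,0,0.52],
    [-0.25,-0.15,-0.04,0,-0.1,0,0.52],
    [-0.4,-0.15,-0.07,0,-0.15,0,0.52],
    [-0.51,-0.15,-0.075,0,-0.173,0,0.52],
    [-0.51,-0.15,-0.075,0,-0.173,0,0.52],
    [-0.51,-0.15,-0.075,0,-0.173,0,0.52],
    [-0.51,-0.15,-0.075,0,-0.173,0,0.52]
  ]
}}

```text
time_s: 6.6
position: [0.4405, -0.1307, 0.1062]
tool_rot: [[0.443, 0.001, 0.897], [-0.897, -0.001, 0.443], [0.001, -1.0, 0.0]]
ft_force: [0.2, -0.6, 0.3]
grip_width: 0.761
```

Run:
```python
from h import *
s=snap("wrist","w2.png"); snap("top","t3.png")
plan((441.3,-131,39,-63.6))
```

```text
(441.3, -131, 39, -63.6) [0.0037, 0.2685, 0.003, -0.0, -0.0012, 0.0002]
t 6.7 p [ 440.2 -130.5  106.1] psi -63.71 F [ 0.1  -0.47 -0.38] w 0.761
```

View pics/w2.png

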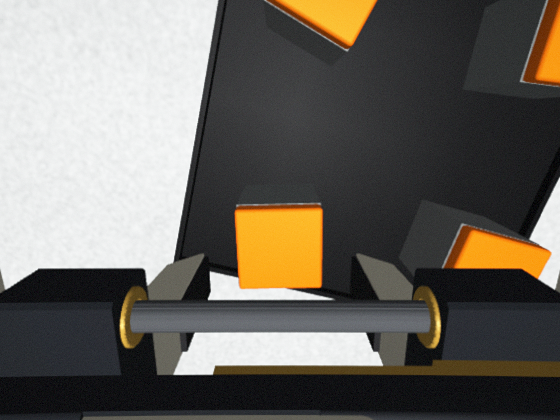

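View pics/t3.png

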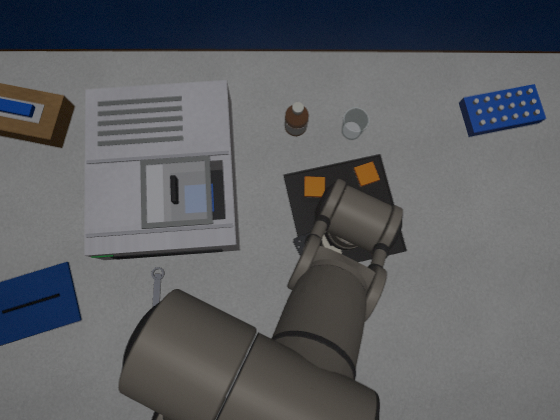

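Emit:
{"name": "drive_tool", "arguments": {
  "series": [
    [0.003,0.08,0.003,0,0,0,0.52],
    [0.003,0.17,0.003,0,0,0,0.52],
    [0.003,0.24,0.003,0,0,0,0.52],
    [0.003,0.266,0.003,0,0,0,0.52],
    [0.003,0.266,0.003,0,0,0,0.3],
    [0.003,0.266,0.003,0,0,0,-0.2],
    [0.003,0.266,0.003,0,0,0,-0.2],
    [0.003,0.266,0.003,0,0,0,-0.2]
  ]
}}

```text
time_s: 7.7
position: [0.4414, -0.1303, 0.0403]
tool_rot: [[0.444, 0.001, 0.896], [-0.896, -0.001, 0.444], [0.001, -1.0, 0.001]]
ft_force: [-0.0, -0.4, 3.9]
grip_width: 0.547
```

Emit:
{"name": "drive_tool", "arguments": {
  "series": [
    [0,-0.03,0,0,0,0,-0.2],
    [0,-0.07,0,0,0,0,-0.2],
    [0,-0.1,0,0,0,0,-0.2],
    [0,-0.12,0,0,0,0,-0.2],
    [0,-0.12,0,0,0,0,-0.2],
    [0,-0.12,0,0,0,0,-0.2],
    [0,-0.12,0,0,0,0,-0.2],
    [0,-0.12,0,0,0,0,-0.2]
  ]
}}

```text
time_s: 8.7
position: [0.4409, -0.13, 0.0695]
tool_rot: [[0.444, -0.0, 0.896], [-0.896, 0.0, 0.444], [-0.0, -1.0, -0.0]]
ft_force: [-0.8, 0.1, -2.1]
grip_width: 0.545
```

Run:
```python
from h import *
weigh(); plan((441.3,-131,39.5,-63.6))
```

```text
Fz [-2.07 -1.94 -1.88 -2.81 -2.98] mean -2.34
(441.3, -131, 39.5, -63.6) [0.0038, 0.1206, -0.0005, 0.0, -0.0005, 0.0]
t 8.95 p [ 441.  -130.1   69.7] psi -63.64 F [-0.38 -0.4  -2.63] w 0.547
```

Emit:
{"name": "drive_tool", "arguments": {
  "series": [
    [0,0.04,0,0,0,0,-0.2],
    [0,0.08,0,0,0,0,-0.2],
    [0,0.105,0,0,0,0,-0.2],
    [0,0.117,0,0,0,0,-0.2],
    [0,0.118,0,0,0,0,-0.2],
    [0,0.118,0,0,0,0,0.52],
    [0,0.118,0,0,0,0,0.52],
    [0,0,0,0,0,0,0.52]
  ]
}}

```text
time_s: 9.95
position: [0.4398, -0.1296, 0.0687]
tool_rot: [[0.444, -0.004, 0.896], [-0.896, 0.002, 0.444], [-0.003, -1.0, -0.003]]
ft_force: [-0.0, 0.3, -0.2]
grip_width: 0.755
```

Run:
```python
from h import *
plan((578.4,-91,105,-91.2))
```

```text
(578.4, -91, 105, -91.2) [0.1071, -0.1468, 0.5649, 0.002, 0.3061, -0.0015]
t 9.95 p [ 439.8 -129.6   68.7] psi -63.65 F [-0.01  0.34 -0.15] w 0.755
```

Emit:
{"name": "drive_tool", "arguments": {
  "series": [
    [0,-0.15,0,0,0,0,0.52],
    [0.02,-0.15,0.1,0,0.06,0,0.52],
    [0.05,-0.15,0.26,0,0.14,0,0.52],
    [0.08,-0.15,0.43,0,0.22,0,0.52],
    [0.107,-0.15,0.563,0,0.306,0,0.52],
    [0.107,-0.15,0.563,0,0.306,0,0.52],
    [0.107,-0.15,0.563,0,0.306,0,0.52],
    [0.107,-0.15,0.563,0,0.306,0,0.52]
  ]
}}

```text
time_s: 10.95
position: [0.5781, -0.0919, 0.1073]
tool_rot: [[-0.02, -0.001, 1.0], [-1.0, -0.0, -0.02], [0.0, -1.0, -0.001]]
ft_force: [-0.3, 1.1, 0.7]
grip_width: 0.761
```

Run:
```python
from h import *
s=snap("wrist","w3.png"); snap("top","t4.png")
plan((578.4,-91,39,-91.2))
```

```text
(578.4, -91, 39, -91.2) [-0.0036, 0.2738, -0.0, 0.0001, 0.0, 0.0001]
t 11.05 p [578.4 -91.9 107.4] psi -91.2 F [-0.78  0.16 -0.58] w 0.758
```

View pics/w3.png

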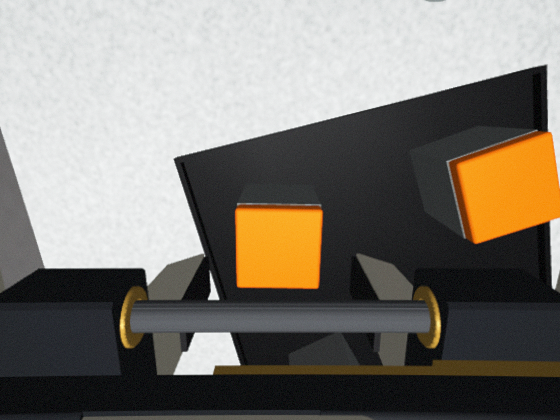

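View pics/t4.png

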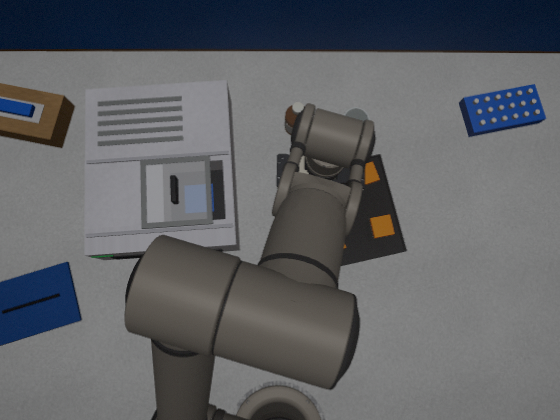

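Run:
```python
from h import *
import pickle
s=pickle.load(open("top0.pkl","rb"))
print(toplane(s,[(298,106),(356,118),(353,131)],[.13,.08,0.0]).round(3))
```

```text
[[ 0.763 -0.051  0.13 ]
 [ 0.752 -0.199  0.08 ]
 [ 0.747 -0.204  0.   ]]
```

Emit:
{"name": "drive_tool", "arguments": {
  "series": [
    [-0.003,0.08,0,0,0,0,0.52],
    [-0.003,0.17,0,0,0,0,0.52],
    [-0.003,0.24,0,0,0,0,0.52],
    [-0.003,0.27,0,0,0,0,0.52],
    [-0.003,0.27,0,0,0,0,0.3],
    [-0.003,0.27,0,0,0,0,-0.2],
    [-0.003,0.27,0,0,0,0,-0.2],
    [-0.003,0.27,0,0,0,0,-0.2]
  ]
}}

```text
time_s: 12.05
position: [0.5795, -0.091, 0.0405]
tool_rot: [[-0.021, 0.002, 1.0], [-1.0, -0.001, -0.021], [0.001, -1.0, 0.002]]
ft_force: [-0.8, 0.1, 2.9]
grip_width: 0.542
```

Emit:
{"name": "drive_tool", "arguments": {
  "series": [
    [0,-0.03,0,0,0,0,-0.2],
    [0,-0.07,0,0,0,0,-0.2],
    [0,-0.1,0,0,0,0,-0.2],
    [0,-0.12,0,0,0,0,-0.2],
    [0,-0.12,0,0,0,0,-0.2],
    [0,-0.12,0,0,0,0,-0.2],
    [0,-0.12,0,0,0,0,-0.2],
    [0,-0.12,0,0,0,0,-0.2]
  ]
}}

```text
time_s: 13.05
position: [0.5789, -0.0908, 0.0695]
tool_rot: [[-0.021, -0.0, 1.0], [-1.0, 0.0, -0.021], [-0.0, -1.0, -0.0]]
ft_force: [-0.2, 0.8, -2.0]
grip_width: 0.544
```

Run:
```python
from h import *
weigh(); plan((578.4,-91,39.5,-91.2))
```

```text
Fz [-2.   -1.96 -2.03 -1.49 -2.1 ] mean -1.92
(578.4, -91, 39.5, -91.2) [0.0008, 0.1206, -0.0023, 0.0001, 0.0002, 0.0001]
t 13.3 p [579.  -90.8  69.6] psi -91.18 F [-0.   -0.59 -1.3 ] w 0.546
```

Emit:
{"name": "drive_tool", "arguments": {
  "series": [
    [0,0.04,0,0,0,0,-0.2],
    [0,0.08,0,0,0,0,-0.2],
    [0,0.105,0,0,0,0,-0.2],
    [0,0.117,0,0,0,0,-0.2],
    [0,0.118,0,0,0,0,-0.2],
    [0,0.118,0,0,0,0,0.52],
    [0,0.118,0,0,0,0,0.52],
    [0,0,0,0,0,0,0.52]
  ]
}}

```text
time_s: 14.3
position: [0.5776, -0.0905, 0.068]
tool_rot: [[-0.021, -0.004, 1.0], [-1.0, 0.001, -0.021], [-0.001, -1.0, -0.004]]
ft_force: [-0.2, -0.4, 1.1]
grip_width: 0.755
```

Run:
```python
from h import *
import pickle
s=pickle.load(open("top0.pkl","rb"))
print(toplane(s,[(80+292/3.1,75+355/3.1)],.173))
plan((551,229,200,-86),(560,150,200,-86))
```

```text
[[0.54738022 0.2270794  0.173     ]]
(551, 229, 200, -86) [-1.2759, -0.5259, -0.1352, 0.0028, -0.0576, -0.0009]
(560, 150, 200, -86) [-0.9608, -0.5265, -0.0927, 0.0028, -0.0576, -0.0009]
t 14.3 p [577.6 -90.5  68. ] psi -91.19 F [-0.21 -0.36  1.08] w 0.755
```

Emit:
{"name": "drive_tool", "arguments": {
  "series": [
    [0,-0.2,0,0,0,0,0.52],
    [-0.05,-0.42,0,0,0,0,0.52],
    [-0.2,-0.54,-0.02,0,-0.02,0,0.52],
    [-0.4,-0.54,-0.04,0,-0.057,0,0.52],
    [-0.62,-0.54,-0.06,0,-0.057,0,0.52],
    [-0.82,-0.54,-0.08,0,-0.057,0,0.52],
    [-0.97,-0.54,-0.1,0,-0.057,0,0.52],
    [-0.97,-0.54,-0.1,0,-0.057,0,0.52]
  ]
}}

```text
time_s: 15.3
position: [0.5586, 0.1547, 0.2047]
tool_rot: [[0.073, 0.0, 0.997], [-0.997, 0.0, 0.073], [-0.0, -1.0, 0.0]]
ft_force: [0.1, -0.3, -0.0]
grip_width: 0.76
```

Run:
```python
from h import *
s=snap("wrist","w4.png"); s=snap("top","t5.png"); crop(s,80,75,245,265,3.1,"t5c.png")
plan((551,229,200,-86))
```

```text
(551, 229, 200, -86) [-0.3093, 0.0184, -0.0108, -0.0001, -0.0001, 0.0003]
t 15.4 p [559.1 152.  204.6] psi -86.01 F [-0.36 -0.33 -0.3 ] w 0.758
```

View pics/w4.png

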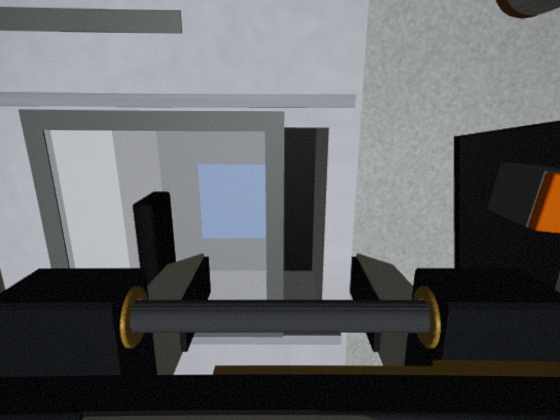

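View pics/t5.png

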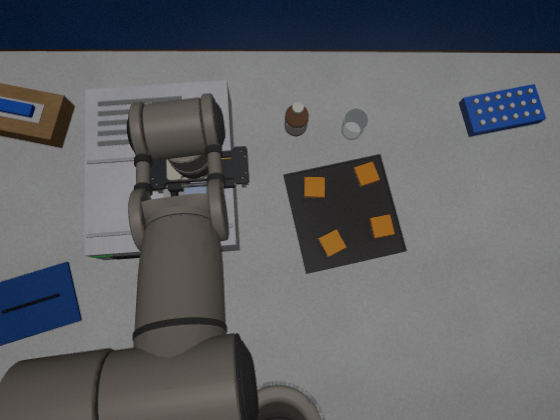

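Emit:
{"name": "drive_tool", "arguments": {
  "series": [
    [-0.12,0.01,0,0,0,0,0.3],
    [-0.25,0.02,-0.005,0,0,0,0.3],
    [-0.306,0.03,-0.01,0,0,0,0.3],
    [-0.306,0.08,-0.01,0,0,0,0.3],
    [-0.306,0.15,-0.01,0,0,0,0.3],
    [-0.306,0.21,-0.01,0,0,0,0.3],
    [-0.306,0.235,-0.01,0,0,0,0.3],
    [-0.306,0.235,-0.01,0,0,0,0.3]
  ]
}}

```text
time_s: 16.4
position: [0.5512, 0.2278, 0.1455]
tool_rot: [[0.068, -0.001, 0.998], [-0.998, -0.0, 0.068], [0.0, -1.0, -0.001]]
ft_force: [0.4, -0.7, 1.5]
grip_width: 0.646
```

Emit:
{"name": "drive_tool", "arguments": {
  "series": [
    [0,0,0,0,0,0,-0.2],
    [0,0,0,0,0,0,-0.6],
    [0,0,0,0,0,0,-0.85],
    [0,0,0,0,0,0,-0.85],
    [0,0,0,0,0,0,-0.85],
    [0,0,0,0,0,0,-0.85],
    [0,0,0,0,0,0,-0.85],
    [0,0,0,0,0,0,-0.85]
  ],
  "newtons": 15
}}

```text
time_s: 17.4
position: [0.5513, 0.2284, 0.146]
tool_rot: [[0.069, 0.0, 0.998], [-0.998, 0.0, 0.069], [-0.0, -1.0, 0.0]]
ft_force: [0.2, 0.1, 0.8]
grip_width: 0.131
```

Run:
```python
from h import *
s=snap("wrist","w5.png")
plan((543,340,145,-86))
```

```text
(543, 340, 145, -86) [-0.4477, 0.004, -0.0023, -0.0001, -0.0006, -0.0]
t 17.45 p [551.3 228.4 146. ] psi -86.05 F [-0.65  2.02  1.08] w 0.13
```

View pics/w5.png

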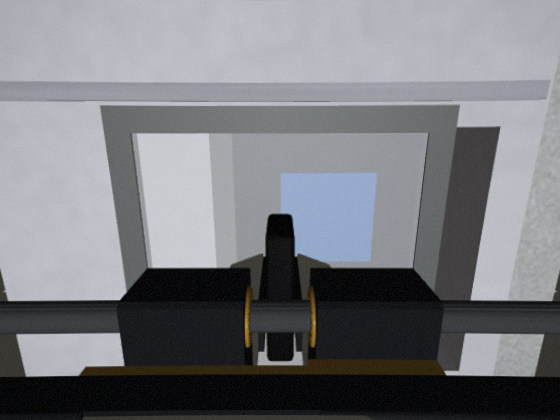

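Emit:
{"name": "drive_tool", "arguments": {
  "series": [
    [-0.05,0,0,0,0,0,-0.85],
    [-0.12,0,0,0,0,0,-0.85],
    [-0.2,0,0,0,0,0,-0.85],
    [-0.28,0,0,0,0,0,-0.85],
    [-0.36,0,0,0,0,0,-0.85],
    [-0.42,0,0,0,0,0,-0.85],
    [-0.44,0,0,0,0,0,-0.85],
    [-0.446,0,0,0,0,0,-0.85]
  ]
}}

```text
time_s: 18.45
position: [0.5434, 0.3398, 0.146]
tool_rot: [[0.069, -0.0, 0.998], [-0.998, -0.0, 0.069], [0.0, -1.0, -0.0]]
ft_force: [-2.3, -2.4, 4.9]
grip_width: 0.129
```

Emit:
{"name": "drive_tool", "arguments": {
  "series": [
    [-0.004,0,0,0,0,0,-0.85],
    [-0.008,0,0,0,0,0,-0.85],
    [-0.008,0,0,0,0,0,-0.85],
    [-0.008,0,0,0,0,0,-0.85],
    [-0.008,0,0,0,0,0,-0.6],
    [-0.008,0,0,0,0,0,0],
    [-0.008,0,0,0,0,0,0],
    [-0.008,-0.1,0,0,0,0,0.2]
  ]
}}

```text
time_s: 19.45
position: [0.5424, 0.3409, 0.1688]
tool_rot: [[0.069, -0.004, 0.998], [-0.998, -0.002, 0.069], [0.002, -1.0, -0.005]]
ft_force: [-0.1, 0.4, -0.2]
grip_width: 0.477
```

Run:
```python
from h import *
s=snap("wrist","w6.png"); s=snap("top","t6.png"); crop(s,80,75,245,265,3.1,"t6c.png")
plan((553,191,250,-86))
```

```text
(553, 191, 250, -86) [0.605, -0.3077, -0.0076, -0.0031, -0.0006, -0.0011]
t 19.55 p [544.9 342.2 173.4] psi -86.06 F [-0.05  0.53 -0.73] w 0.562
```

View pics/w6.png

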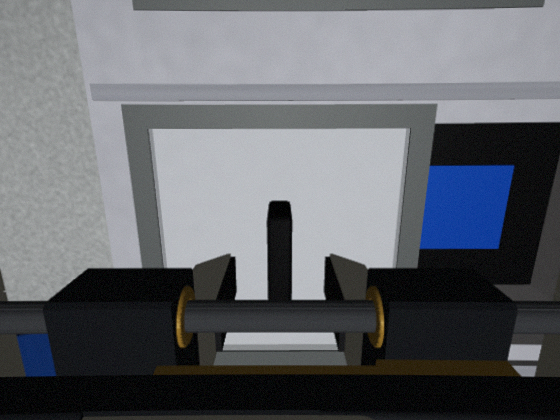

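Emit:
{"name": "drive_tool", "arguments": {
  "series": [
    [0.02,-0.12,0,0,0,0,0.52],
    [0.12,-0.16,0.01,0,0,0,0.52],
    [0.3,-0.2,0.03,0,0,0,0.52],
    [0.5,-0.2,0.05,0,0,0,0.52],
    [0.7,-0.2,0.07,0,0,0,0.52],
    [0.9,-0.2,0.08,0,0,0,0.52],
    [1.0,-0.2,0.09,0,0,0,0.52],
    [1.0,-0.2,0.09,0,0,0,0.52]
  ]
}}

```text
time_s: 20.55
position: [0.5832, 0.0919, 0.2202]
tool_rot: [[0.066, -0.001, 0.998], [-0.998, -0.0, 0.066], [0.0, -1.0, -0.001]]
ft_force: [0.3, 0.6, -0.7]
grip_width: 0.763
```

Emit:
{"name": "drive_tool", "arguments": {
  "series": [
    [0.12,0,0.01,0,0,0,0.52],
    [0.3,0,0.03,0,-0.02,0,0.52],
    [0.5,0,0.05,0,-0.05,0,0.52],
    [0.7,0,0.07,0,-0.1,0,0.52],
    [0.9,0,0.08,0,-0.13,0,0.52],
    [1.0,0,0.08,0,-0.165,0,0.52],
    [1.0,0,0.08,0,-0.165,0,0.52],
    [1.0,0,0.08,0,-0.165,0,0.52]
  ]
}}

```text
time_s: 21.55
position: [0.6204, -0.1526, 0.2206]
tool_rot: [[0.323, -0.0, 0.947], [-0.947, 0.001, 0.323], [-0.001, -1.0, -0.0]]
ft_force: [-0.4, -0.2, 0.2]
grip_width: 0.759
```

Run:
```python
from h import *
import pickle
s=snap("top","t7.png"); crop(s,80,75,245,265,3.1,"t7c.png"); pickle.dump(s,open("top7.pkl","wb"))
plan((610.8,-219.9,105,-71.2))
```

```text
(610.8, -219.9, 105, -71.2) [0.2433, 0.463, -0.1235, 0.0, 0.0007, -0.0004]
t 21.6 p [ 620.4 -152.4  220.8] psi -71.14 F [ 0.54 -0.38 -0.6 ] w 0.766
```

View pics/t7.png

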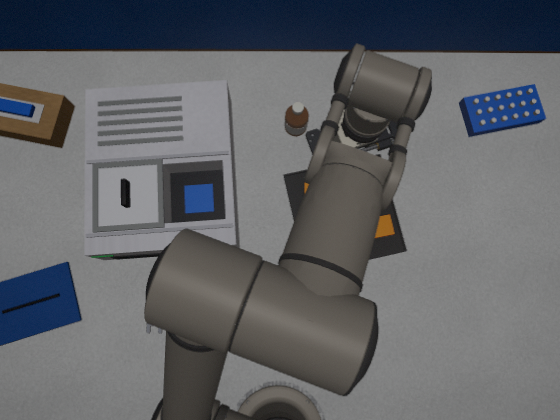

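View pics/t7c.png

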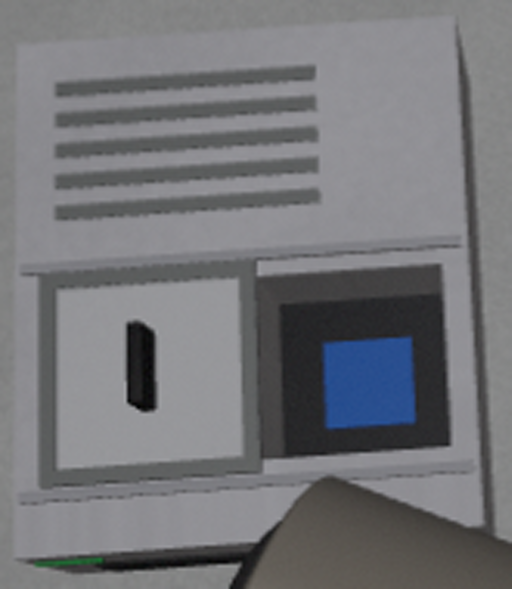

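Run:
```python
from h import *
import pickle
s=pickle.load(open("top7.pkl","rb"))
im=cv2.cvtColor(s["image"],cv2.COLOR_RGB2HSV)
m=((im[...,0]>100)&(im[...,0]<125)&(im[...,1]>130)).astype(np.uint8); m[:160]=0;m[230:]=0;m[:,:170]=0;m[:,230:]=0
n,l,st,c=cv2.connectedComponentsWithStats(m)
for i in range(1,n):
    if st[i,4]>100:
        w=toplane(s,np.argwhere(l==i)[:,::-1],.051)[:,:2]*1000
        r=cv2.minAreaRect(w.astype(np.float32));print(np.round(r[0],1),np.round(r[1],1),r[2],w.mean(0))
q=lambda a:np.array(a)/3.1+[80,75]
for a,z in (([(323,342),(411,337),(416,424),(326,429)],.051),([(38,277),(256,261),(262,472),(40,487)],.139)):
    w=toplane(s,q(a),z)[:,:2]*1000; print(w.round(1).tolist(),w.mean(0))
```

```text
[554.2 192.2] [71.  71.5] 4.1305694580078125 [554.06894371 192.22715449]
[[586.3, 228.7], [590.4, 158.6], [519.7, 152.9], [515.7, 223.8]] [553.02634436 190.99719026]
[[614.9, 425.5], [627.2, 264.0], [468.3, 252.6], [457.4, 412.5]] [541.93988301 338.63829821]
```

Emit:
{"name": "drive_tool", "arguments": {
  "series": [
    [0.07,0.12,-0.04,0,0,0,0.52],
    [0.15,0.25,-0.08,0,0,0,0.52],
    [0.22,0.38,-0.12,0,0,0,0.52],
    [0.243,0.45,-0.123,0,0,0,0.52],
    [0.243,0.46,-0.123,0,0,0,0.52],
    [0.243,0.46,-0.123,0,0,0,0.52],
    [0.243,0.46,-0.123,0,0,0,0.52],
    [0.243,0.46,-0.123,0,0,0,0.52]
  ]
}}

```text
time_s: 22.6
position: [0.6112, -0.2215, 0.107]
tool_rot: [[0.323, 0.001, 0.947], [-0.947, -0.001, 0.323], [0.001, -1.0, 0.001]]
ft_force: [-0.6, -0.5, 0.5]
grip_width: 0.761
```

Run:
```python
from h import *
s=snap("wrist","w8.png")
plan((610.8,-219.9,39,-71.2))
```

```text
(610.8, -219.9, 39, -71.2) [-0.0071, 0.2711, 0.001, -0.0006, 0.0002, 0.0006]
t 22.65 p [ 611.1 -221.6  106.8] psi -71.18 F [-0.19  0.07  0.19] w 0.76
```

View pics/w8.png

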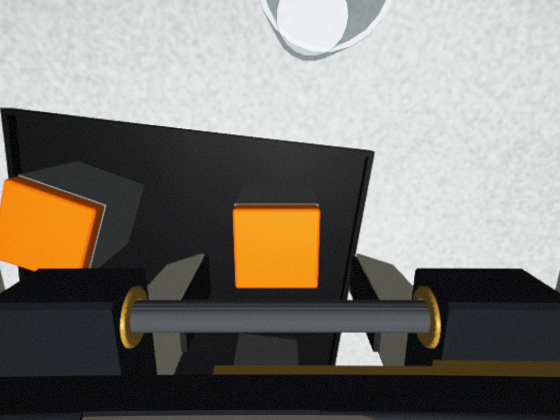

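Emit:
{"name": "drive_tool", "arguments": {
  "series": [
    [-0.007,0.08,0,0,0,0,0.52],
    [-0.007,0.17,0,0,0,0,0.52],
    [-0.007,0.24,0,0,0,0,0.52],
    [-0.007,0.268,0,0,0,0,0.52],
    [-0.007,0.268,0,0,0,0,0.3],
    [-0.007,0.268,0,0,0,0,-0.2],
    [-0.007,0.268,0,0,0,0,-0.2],
    [-0.007,0.268,0,0,0,0,-0.2]
  ],
  "newtons": 25
}}

```text
time_s: 23.65
position: [0.6106, -0.2202, 0.0399]
tool_rot: [[0.322, 0.001, 0.947], [-0.947, -0.0, 0.322], [0.001, -1.0, 0.001]]
ft_force: [-0.1, 1.6, 3.9]
grip_width: 0.544
```

Emit:
{"name": "drive_tool", "arguments": {
  "series": [
    [0,-0.03,0,0,0,0,-0.2],
    [0,-0.07,0,0,0,0,-0.2],
    [0,-0.1,0,0,0,0,-0.2],
    [0,-0.12,0,0,0,0,-0.2],
    [0,-0.12,0,0,0,0,-0.2],
    [0,-0.12,0,0,0,0,-0.2],
    [0,-0.12,0,0,0,0,-0.2],
    [0,-0.12,0,0,0,0,-0.2]
  ]
}}

```text
time_s: 24.65
position: [0.61, -0.2201, 0.0687]
tool_rot: [[0.322, -0.0, 0.947], [-0.947, 0.0, 0.322], [-0.0, -1.0, -0.0]]
ft_force: [0.6, -0.3, -4.8]
grip_width: 0.542
```

Run:
```python
from h import *
weigh(); plan((610.8,-219.9,220,-86),(553.7,191.6,220,-86))
s=snap("wrist","w9.png")
```

```text
Fz [-4.79 -4.52 -4.87 -5.18 -5.24] mean -4.92
(610.8, -219.9, 220, -86) [0.0, -0.6043, 0.0027, 0.0, 0.1644, 0.0]
(553.7, 191.6, 220, -86) [-1.6318, -0.6044, 0.3168, 0.0, 0.1644, 0.0]
t 24.9 p [ 610.1 -220.1   68.9] psi -71.21 F [-0.17 -0.55 -4.61] w 0.544
```

View pics/w9.png

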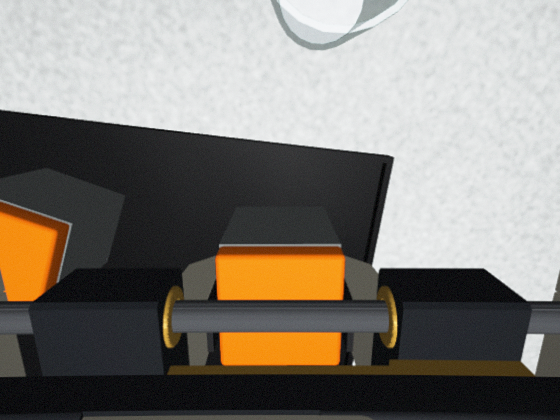

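Run:
```python
from h import *
s=snap("wrist"); st=manip.state(); R=st["tool_rot"]; p=st["position"]
for h,nm in((36,'top'),(24,'lidbot'),(-36,'bottom')):
  for z in (25,-25):
    print(nm,z,proj(s,[p+R@(np.array([x,-h,z])/1000) for x in(-25,25)]).round(1).tolist())
s=snap("scene","s9.png"); crop(s,80,150,360,400,2.5,"s9c.png")
```

```text
top 25 [[214.9, 252.3], [348.2, 252.3]]
top -25 [[220.9, 364.8], [341.8, 364.8]]
lidbot 25 [[220.1, 241.0], [342.7, 241.0]]
lidbot -25 [[225.3, 346.0], [337.2, 346.1]]
bottom 25 [[237.3, 204.0], [324.5, 204.0]]
bottom -25 [[240.1, 283.0], [321.6, 283.0]]
```

View pics/s9c.png

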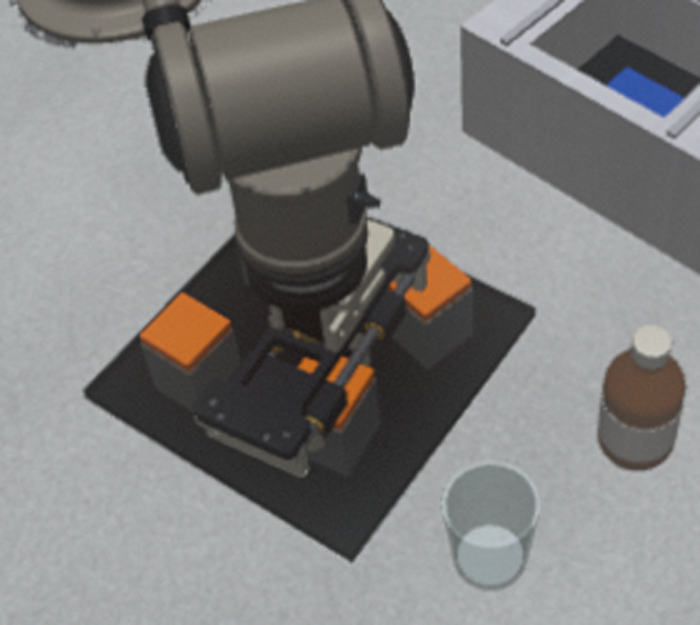

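Emit:
{"name": "drive_tool", "arguments": {
  "series": [
    [0,-0.1,0,0,0,0,-0.2],
    [0,-0.25,0,0,0,0,-0.2],
    [-0.05,-0.42,0.01,0,0.02,0,-0.2],
    [-0.18,-0.56,0.035,0,0.05,0,-0.2],
    [-0.36,-0.61,0.07,0,0.09,0,-0.2],
    [-0.56,-0.61,0.11,0,0.13,0,-0.2],
    [-0.76,-0.61,0.148,0,0.164,0,-0.2],
    [-0.96,-0.61,0.186,0,0.164,0,-0.2]
  ]
}}

```text
time_s: 26.05
position: [0.5764, 0.0236, 0.2217]
tool_rot: [[0.07, 0.0, 0.998], [-0.998, -0.0, 0.07], [0.0, -1.0, 0.0]]
ft_force: [1.5, -0.1, -5.8]
grip_width: 0.542
```

Run:
```python
from h import *
plan((554,191.6,220,-86))
```

```text
(554, 191.6, 220, -86) [-0.6766, 0.0066, -0.0426, -0.0003, -0.0001, 0.0001]
t 26.05 p [576.4  23.6 221.7] psi -86.01 F [ 1.52 -0.14 -5.76] w 0.542
```

Emit:
{"name": "drive_tool", "arguments": {
  "series": [
    [-0.18,0,-0.012,0,0,0,-0.2],
    [-0.35,0,-0.023,0,0,0,-0.2],
    [-0.5,0,-0.032,0,0,0,-0.2],
    [-0.6,0,-0.04,0,0,0,-0.2],
    [-0.64,0,-0.042,0,0,0,-0.2],
    [-0.64,0,-0.042,0,0,0,-0.2],
    [-0.64,0,-0.042,0,0,0,-0.2],
    [-0.64,0,-0.042,0,0,0,-0.2]
  ]
}}

```text
time_s: 27.05
position: [0.5554, 0.1799, 0.2214]
tool_rot: [[0.069, 0.0, 0.998], [-0.998, -0.0, 0.069], [0.0, -1.0, 0.0]]
ft_force: [-0.3, 0.9, -4.4]
grip_width: 0.544
```

Run:
```python
from h import *
plan((554,191.6,130,-86),(554,191.6,88,-86))
s=snap("wrist","w10.png")
```

```text
(554, 191.6, 130, -86) [-0.0473, 0.3658, -0.0023, -0.0, -0.0005, 0.0002]
(554, 191.6, 88, -86) [-0.0473, 0.5338, -0.0023, -0.0, -0.0005, 0.0002]
t 27.05 p [555.4 179.9 221.4] psi -86.04 F [-0.27  0.91 -4.43] w 0.544
```

View pics/w10.png

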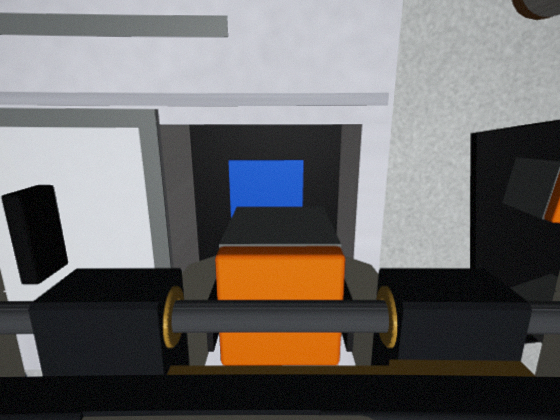

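Emit:
{"name": "drive_tool", "arguments": {
  "series": [
    [-0.03,0,-0.002,0,0,0,-0.2],
    [-0.047,0.01,-0.002,0,0,0,-0.2],
    [-0.047,0.08,-0.002,0,0,0,-0.2],
    [-0.047,0.18,-0.002,0,0,0,-0.2],
    [-0.047,0.28,-0.002,0,0,0,-0.2],
    [-0.047,0.35,-0.002,0,0,0,-0.2],
    [-0.047,0.366,-0.002,0,0,0,-0.2],
    [-0.047,0.366,-0.002,0,0,0,-0.2]
  ]
}}

```text
time_s: 28.1
position: [0.554, 0.1928, 0.1302]
tool_rot: [[0.071, 0.0, 0.998], [-0.998, -0.0, 0.071], [0.0, -1.0, 0.0]]
ft_force: [0.5, -0.0, -4.2]
grip_width: 0.544
```

Run:
```python
from h import *
s=snap("wrist","w11.png")
plan((554,191.6,89,-86))
R=manip.state()["tool_rot"];p=manip.state()["position"]
def M(x,y,z): # module-frame point via pad centre (554,191.7)
    a=np.radians(4.05); return np.array([.5537+np.cos(a)*x-np.sin(a)*y,.1917+np.sin(a)*x+np.cos(a)*y,z])
print("well far edge", proj(s,[M(.07,-.07,.13),M(.07,.07,.13)]).round(1).tolist(),"pad far",proj(s,[M(.035,-.035,.051),M(.035,.035,.051)]).round(1).tolist())
```

```text
(554, 191.6, 89, -86) [0.0049, 0.1666, -0.0016, -0.0008, 0.0005, -0.0]
t 28.15 p [554.3 192.8 130.7] psi -85.95 F [ 0.32 -0.09 -4.74] w 0.542
well far edge [[443.9, 125.0], [122.1, 125.0]] pad far [[333.0, 174.3], [230.6, 174.3]]
```

View pics/w11.png

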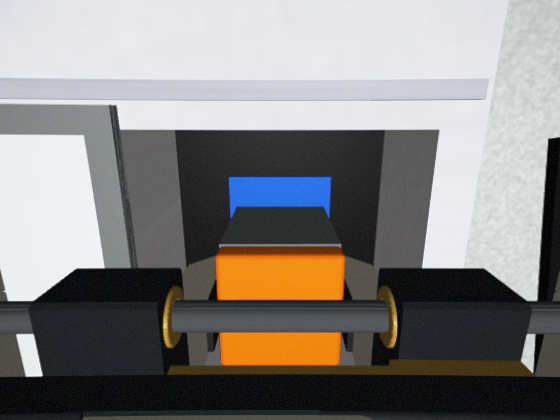

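Emit:
{"name": "drive_tool", "arguments": {
  "series": [
    [0.001,0.03,-0.001,0,0,0,-0.2],
    [0.001,0.07,-0.001,0,0,0,-0.2],
    [0.001,0.11,-0.001,0,0,0,-0.2],
    [0.001,0.14,-0.001,0,0,0,-0.2],
    [0.001,0.155,-0.001,0,0,0,-0.2],
    [0.001,0.162,-0.001,0,0,0,-0.2],
    [0.001,0.166,-0.001,0,0,0,-0.2],
    [0.001,0.166,-0.001,0,0,0,-0.2]
  ]
}}

```text
time_s: 29.15
position: [0.5537, 0.1924, 0.0886]
tool_rot: [[0.07, 0.0, 0.998], [-0.998, -0.0, 0.07], [0.0, -1.0, 0.0]]
ft_force: [0.9, 1.3, -5.0]
grip_width: 0.546
```

Run:
```python
from h import *
weigh(3);plan((553.9,192.3,87,-86))
```

```text
Fz [-5.   -4.94 -5.1 ] mean -5.01
(553.9, 192.3, 87, -86) [0.0004, 0.0065, 0.0009, -0.0002, 0.0004, 0.0]
t 29.3 p [553.7 192.4  88.6] psi -85.96 F [-0.02 -0.37 -4.79] w 0.54
```

Still hanging; inch down slowly.

Emit:
{"name": "drive_tool", "arguments": {
  "series": [
    [0,0.001,0,0,0,0,-0.2],
    [0,0.002,0,0,0,0,-0.2],
    [0,0.003,0,0,0,0,-0.2],
    [0,0.004,0,0,0,0,-0.2],
    [0,0.005,0,0,0,0,-0.2],
    [0,0.006,0,0,0,0,-0.2],
    [0,0.006,0,0,0,0,-0.2],
    [0,0.006,0,0,0,0,-0.2]
  ]
}}

```text
time_s: 30.3
position: [0.5536, 0.1923, 0.0869]
tool_rot: [[0.07, 0.0, 0.998], [-0.998, -0.0, 0.07], [0.0, -1.0, 0.0]]
ft_force: [-0.5, 0.0, -5.1]
grip_width: 0.544
```

Run:
```python
from h import *
weigh(3);plan((553.9,192.3,87,-86))
```

```text
Fz [-5.09 -3.84 -5.26] mean -4.73
(553.9, 192.3, 87, -86) [0.0004, -0.0002, 0.0013, -0.0, 0.0004, 0.0]
t 30.45 p [553.6 192.4  86.9] psi -85.96 F [ 0.36  0.37 -4.7 ] w 0.54
```

Emit:
{"name": "drive_tool", "arguments": {
  "series": [
    [0,0.001,0,0,0,0,-0.2],
    [0,0.002,0,0,0,0,-0.2],
    [0,0.003,0,0,0,0,-0.2],
    [0,0.004,0,0,0,0,-0.2],
    [0,0.005,0,0,0,0,-0.2],
    [0,0.006,0,0,0,0,-0.2],
    [0,0.006,0,0,0,0,-0.2],
    [0,0.006,0,0,0,0,-0.2]
  ]
}}

```text
time_s: 31.45
position: [0.5536, 0.1924, 0.0868]
tool_rot: [[0.071, 0.001, 0.998], [-0.998, -0.0, 0.071], [0.0, -1.0, 0.001]]
ft_force: [-6.1, -1.7, 8.9]
grip_width: 0.544
```

Run:
```python
from h import *
weigh(2);plan((553.9,192.3,87,-86))
```

```text
Fz [8.85 8.53] mean 8.69
(553.9, 192.3, 87, -86) [0.0003, -0.0007, 0.0012, -0.0006, 0.0005, 0.0001]
t 31.55 p [553.6 192.4  86.8] psi -85.96 F [-6.29 -0.73  9.27] w 0.546
```

Emit:
{"name": "drive_tool", "arguments": {
  "series": [
    [0,-0.002,0,0,0,0,-0.2],
    [0,-0.004,0,0,0,0,-0.2],
    [0,-0.004,0,0,0,0,0.2],
    [0,-0.004,0,0,0,0,0.52],
    [0,-0.004,0,0,0,0,0.52],
    [0,-0.06,0,0,0,0,0.52],
    [0,-0.2,0,0,0,0,0.52],
    [0,-0.38,0,0,0,0,0.52]
  ]
}}

```text
time_s: 32.55
position: [0.5532, 0.1923, 0.1816]
tool_rot: [[0.07, -0.001, 0.998], [-0.998, -0.0, 0.07], [0.0, -1.0, -0.001]]
ft_force: [-0.2, 0.5, 0.4]
grip_width: 0.761
```

Emit:
{"name": "drive_tool", "arguments": {
  "series": [
    [0,-0.12,0,0,0,0,0.3],
    [-0.1,-0.15,0,0,0,0,0.3],
    [-0.25,-0.15,0,0,0,0,0.3],
    [-0.42,-0.15,0,0,0,0,0.3],
    [-0.58,-0.15,0,0,0,0,0.3],
    [-0.59,-0.15,0,0,0,0,0.3],
    [-0.59,-0.15,0,0,0,0,0.3],
    [-0.59,-0.15,0,0,0,0,0.3]
  ]
}}

```text
time_s: 33.55
position: [0.5435, 0.3383, 0.2183]
tool_rot: [[0.069, 0.0, 0.998], [-0.998, -0.0, 0.069], [0.0, -1.0, 0.0]]
ft_force: [-0.5, 0.3, -0.4]
grip_width: 0.651
```

Run:
```python
from h import *
s=snap("wrist","w12.png");t=snap("top","t12.png");crop(t,80,75,245,265,3.1,"t12c.png")
c=snap("scene","s12.png");crop(c,250,80,450,230,3.5,"s12c.png")
plan((543,339.5,146,-86))
```

```text
(543, 339.5, 146, -86) [-0.0041, 0.2887, -0.0018, -0.0001, -0.0005, 0.0001]
t 33.7 p [543.5 338.5 218.2] psi -86.04 F [-0.08  0.22 -0.01] w 0.655
```

View pics/w12.png

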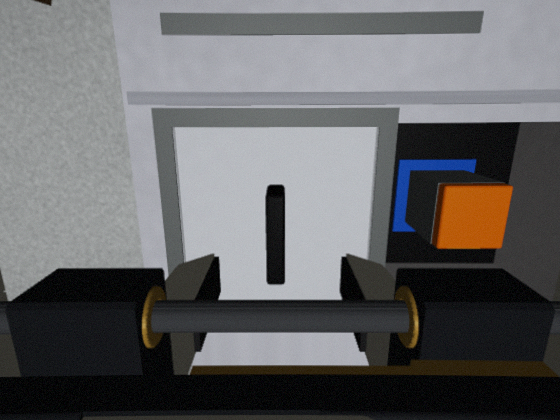

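View pics/t12c.png

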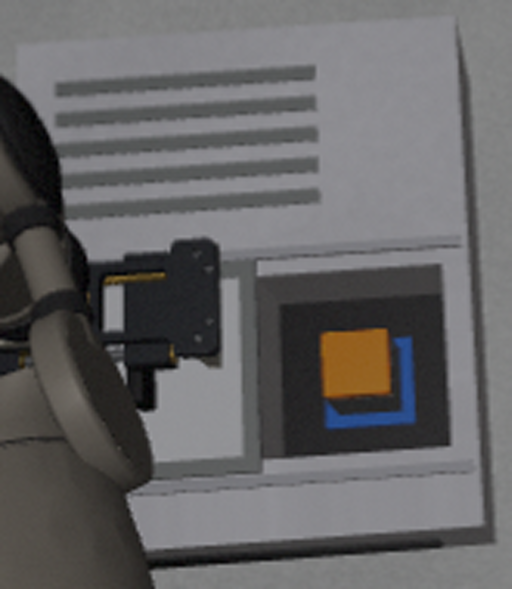

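View pics/s12c.png

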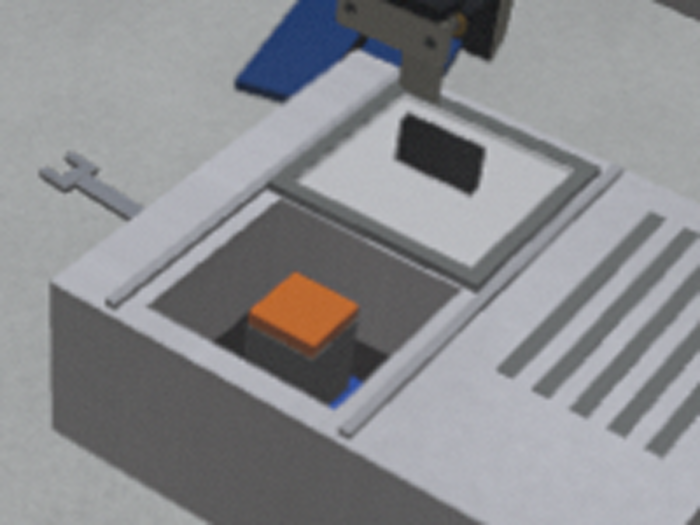

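Run:
```python
from h import *
s=snap("top")
im=cv2.cvtColor(s["image"],cv2.COLOR_RGB2HSV)
m=((im[...,0]<25)&(im[...,1]>150)&(im[...,2]>90)).astype(np.uint8); m[:,:170]=0;m[:,230:]=0;m[:165]=0;m[230:]=0
w=toplane(s,np.argwhere(m)[:,::-1],.123)[:,:2]*1000
print(cv2.minAreaRect(w.astype(np.float32)),w.mean(0))
```

```text
((554.0219116210938, 191.296630859375), (49.451507568359375, 51.0106086730957), 4.54075813293457) [554.07172839 191.2857303 ]
```

Emit:
{"name": "drive_tool", "arguments": {
  "series": [
    [-0.003,0.05,0,0,0,0,0.3],
    [-0.003,0.13,0,0,0,0,0.3],
    [-0.003,0.21,0,0,0,0,0.3],
    [-0.003,0.27,0,0,0,0,0.3],
    [-0.003,0.288,0,0,0,0,0.3],
    [-0.003,0.288,0,0,0,0,-0.2],
    [-0.003,0.288,0,0,0,0,-0.6],
    [-0.003,0.288,0,0,0,0,-0.85]
  ],
  "newtons": 15
}}

```text
time_s: 34.75
position: [0.5434, 0.3404, 0.1466]
tool_rot: [[0.07, 0.001, 0.998], [-0.998, 0.0, 0.07], [-0.0, -1.0, 0.001]]
ft_force: [0.1, -0.4, 0.4]
grip_width: 0.373
```

Emit:
{"name": "drive_tool", "arguments": {
  "series": [
    [0,0,0,0,0,0,-0.85],
    [0,0,0,0,0,0,-0.85],
    [0,0,0,0,0,0,-0.85],
    [0.05,0,0,0,0,0,-0.85],
    [0.12,0,0,0,0,0,-0.85],
    [0.2,0,0,0,0,0,-0.85],
    [0.28,0,0,0,0,0,-0.85],
    [0.3,0,0,0,0,0,-0.85]
  ]
}}

```text
time_s: 35.75
position: [0.5486, 0.2634, 0.146]
tool_rot: [[0.068, -0.0, 0.998], [-0.998, -0.0, 0.068], [0.0, -1.0, -0.0]]
ft_force: [-0.5, 1.9, 0.8]
grip_width: 0.128
```

Run:
```python
from h import *
plan((553.7,191,146,-86))
```

```text
(553.7, 191, 146, -86) [0.2903, 0.0003, 0.0006, 0.0002, -0.0009, 0.0002]
t 35.75 p [548.6 263.4 146. ] psi -86.08 F [-0.5   1.95  0.82] w 0.128
```

Emit:
{"name": "drive_tool", "arguments": {
  "series": [
    [0.06,0,0,0,0,0,-0.85],
    [0.12,0,0,0,0,0,-0.85],
    [0.18,0,0,0,0,0,-0.85],
    [0.23,0,0,0,0,0,-0.85],
    [0.26,0,0,0,0,0,-0.85],
    [0.27,0,0,0,0,0,-0.85],
    [0.277,0,0,0,0,0,-0.85],
    [0.28,0,0,0,0,0,-0.85]
  ]
}}

```text
time_s: 36.75
position: [0.5534, 0.1958, 0.1461]
tool_rot: [[0.071, 0.0, 0.997], [-0.997, 0.0, 0.071], [-0.0, -1.0, 0.0]]
ft_force: [0.4, 2.4, 3.0]
grip_width: 0.129
```

Emit:
{"name": "drive_tool", "arguments": {
  "series": [
    [0.002,0,0,0,0,0,-0.85],
    [0.004,0,0,0,0,0,-0.85],
    [0.006,0,0,0,0,0,-0.85],
    [0.008,0,0,0,0,0,-0.85],
    [0.01,0,0,0,0,0,-0.85],
    [0.012,0,0,0,0,0,-0.85],
    [0.012,0,0,0,0,0,-0.85],
    [0.012,0,0,0,0,0,-0.85]
  ]
}}

```text
time_s: 37.75
position: [0.5536, 0.193, 0.146]
tool_rot: [[0.07, 0.0, 0.998], [-0.998, 0.001, 0.07], [-0.001, -1.0, 0.0]]
ft_force: [0.8, 5.5, 5.5]
grip_width: 0.129
```

Run:
```python
from h import *
plan((553.7,191,146,-86))
```

```text
(553.7, 191, 146, -86) [0.0082, 0.0002, -0.0003, -0.0003, 0.0005, -0.0004]
t 37.75 p [553.6 193.  146. ] psi -85.96 F [0.85 5.47 5.47] w 0.129
```

Emit:
{"name": "drive_tool", "arguments": {
  "series": [
    [0.002,0,0,0,0,0,-0.85],
    [0.004,0,0,0,0,0,-0.85],
    [0.006,0,0,0,0,0,-0.85],
    [0.008,0,0,0,0,0,-0.85],
    [0.01,0,0,0,0,0,-0.85],
    [0.01,0,0,0,0,0,-0.85],
    [0.01,0,0,0,0,0,-0.85],
    [0.01,0,0,0,0,0,-0.85]
  ]
}}

```text
time_s: 38.75
position: [0.5536, 0.193, 0.1461]
tool_rot: [[0.071, 0.001, 0.997], [-0.997, 0.004, 0.071], [-0.004, -1.0, 0.001]]
ft_force: [1.4, 15.2, 3.0]
grip_width: 0.131
```

Run:
```python
from h import *
plan((553.7,191,146,-86))
```

```text
(553.7, 191, 146, -86) [0.008, 0.0002, -0.0003, -0.0007, 0.0008, -0.0028]
t 38.75 p [553.6 193.  146.1] psi -85.93 F [ 1.38 15.23  2.96] w 0.131
```

Emit:
{"name": "drive_tool", "arguments": {
  "series": [
    [-0.004,0,0,0,0,0,-0.85],
    [-0.008,0,0,0,0,0,-0.85],
    [-0.008,0,0,0,0,0,-0.4],
    [-0.008,0,0,0,0,0,0.3],
    [-0.008,0,0,0,0,0,0.3],
    [-0.008,-0.05,0,0,0,0,0.3],
    [-0.008,-0.2,0,0,0,0,0.3],
    [-0.008,-0.4,0,0,0,0,0.3]
  ]
}}

```text
time_s: 39.75
position: [0.553, 0.1918, 0.2469]
tool_rot: [[0.07, -0.002, 0.998], [-0.998, -0.001, 0.07], [0.001, -1.0, -0.002]]
ft_force: [0.1, 0.1, 0.1]
grip_width: 0.645
```

Emit:
{"name": "drive_tool", "arguments": {
  "series": [
    [0.1,0,-0.1,0,0,0,0.3],
    [0.2,0,-0.2,0,0,0,0.3],
    [0.36,0,-0.3,0,0,0,0.3],
    [0.5,0,-0.35,0,0,0,0.3],
    [0.6,0,-0.35,0,0,0,0.3],
    [0.7,0,-0.35,0,0,0,0.3],
    [0.7,0,-0.35,0,0,0,0.3],
    [0.7,0,-0.35,0,0,0,0.3]
  ]
}}

```text
time_s: 40.75
position: [0.4786, 0.0118, 0.2464]
tool_rot: [[0.07, 0.001, 0.998], [-0.998, 0.0, 0.07], [-0.0, -1.0, 0.001]]
ft_force: [0.9, 0.2, -0.4]
grip_width: 0.648
```

Run:
```python
from h import *
t=snap("top","t13.png");crop(t,80,75,245,265,3.1,"t13c.png")
c=snap("scene","s13.png")
plan((543,339.5,146,-86))
```

```text
(543, 339.5, 146, -86) [-1.2877, 0.401, 0.3502, -0.0002, 0.001, -0.0001]
t 40.85 p [478.6  12.1 246.2] psi -85.91 F [-0.16 -0.26 -0.57] w 0.648
```

View pics/t13.png

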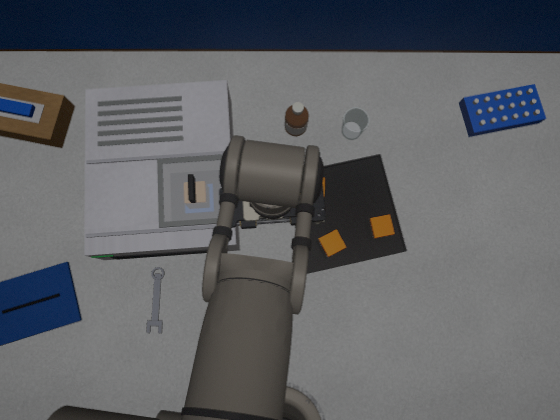

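View pics/s13.png

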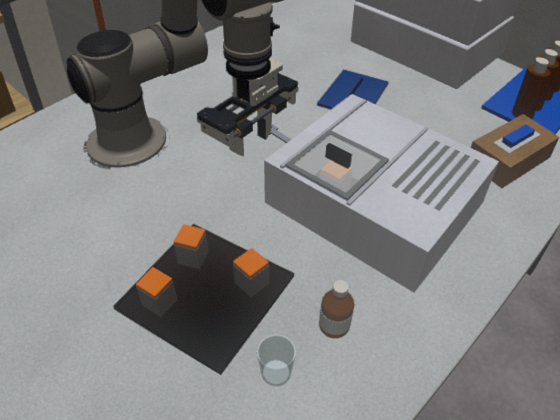

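View pics/t13c.png

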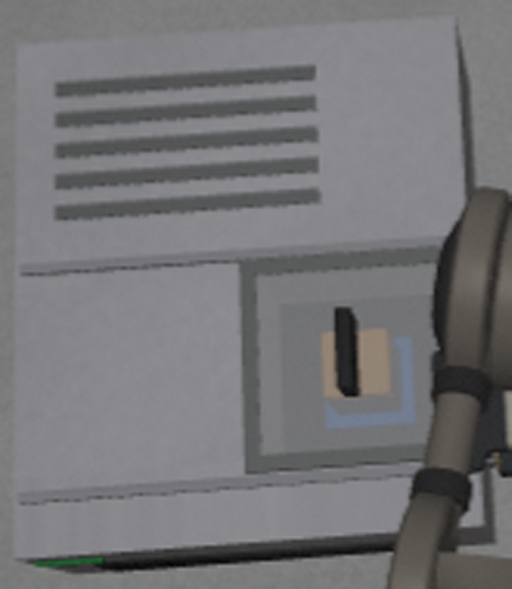

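Run:
```python
from h import *
import pickle
s0=pickle.load(open("top7.pkl","rb"))
q=lambda a:np.array(a)/3.1+[80,75]
a=np.radians(4.05)
for nm,c in (("open",[(38,277),(40,487)]),("shut",[(240,262),(246,472)])):
    w=toplane(s0,q(c),.139)[:,:2]*1000-[553.9,192]
    print(nm,(w@[-np.sin(a),np.cos(a)]).round(1))
w=toplane(s0,q([(346,352)]),.173)[:,:2]*1000-[553.9,192]; print("handle",(w@[-np.sin(a),np.cos(a)]))
```

```text
open [228.6 226.7]
shut [78.6 78. ]
handle [-2.96570377]
```

Emit:
{"name": "drive_tool", "arguments": {
  "series": [
    [0.05,0,-0.05,0,0,0,0.3],
    [0.15,0,-0.1,0,0,0,0.3],
    [0.3,0,-0.15,0,0,0,0.3],
    [0.45,0,-0.15,0,0,0,0.3],
    [0.6,0,-0.15,0,0,0,0.3],
    [0.75,0,-0.15,0,0,0,0.3],
    [0.85,0,-0.15,0,0,0,0.3],
    [0.85,0,-0.15,0,0,0,0.3]
  ]
}}

```text
time_s: 41.85
position: [0.4554, -0.2046, 0.2457]
tool_rot: [[0.068, -0.001, 0.998], [-0.998, -0.0, 0.068], [0.0, -1.0, -0.001]]
ft_force: [0.4, 0.1, 0.2]
grip_width: 0.651
```

Run:
```python
from h import *
t=snap("top","t14.png");crop(t,80,75,245,265,3.1,"t14c.png")
```

```text
(no output)
```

View pics/t14c.png

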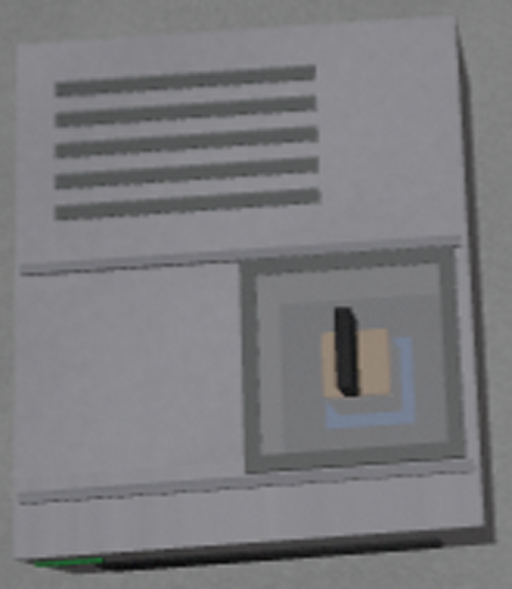

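Run:
```python
from bench import ticket
print(ticket.close_job())
```

```text
the job is handed in; nothing more can be done
None
```

I found the heavy canister, set it on the blue pad in the well, and closed the cover. I handed the job in at about 42 s.

- **Finding it:** I lifted each canister about 29 mm and averaged the wrist force. Three read about 1.9, 2.3 and 1.9 N; the one at the far right corner of the tray read about 4.9 N (0.50 kg). I set the three light ones back down where they stood.
- **Placing it:** I opened the cover fully and lowered the canister slowly, until the wrist force showed contact. It landed with about 14 N of total force change, a little firmer than intended. From the overhead camera the canister is about 1 mm off the pad centre, and it looks upright.
- **Closing the cover:** I pulled it shut by the handle until it stopped moving and the force rose to 15 N. From the pictures the cover moved about 149 mm between open and shut, against a nominal 150, which is within reading error. I did not push it again after letting go.
- **Other objects:** In the last scene picture the three light canisters, the bottle and the beaker look to be where they started, judged by eye. The wrench looks unmoved in the overhead view. The gripper was clear of everything at hand-in.

None of my checks failed. The wrist camera and the computed positions disagreed by about 2 mm, which is within the stated calibration.

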